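# First power-up of a repaired amplifier through the series-lamp tester

### The job

Bring the repaired amplifier up through the lamp tester, working with a fingertip: first press the raised end of the white rocker fully down so that the lamp is in circuit, then press the raised end of the red mains rocker fully down, and last push the amplifier's white square power key fully in. Press each one gently; do not lift or shove the tester or the amplifier, keep off the glass lamp, and leave the tools and parts lying round them alone.

Things in the scene. Friction and masses are not known exactly. Their poses are not given: they have to be found in the camera images.
- tester: Series-lamp tester, loose, 1.4 kg: plywood board 250 x 120 mm, top 24 mm up; on its near half a grey box 112 x 114 mm, panel 66 mm above the bench, with a white (left) and a red rocker (right); on its far half the lamp (right) and outlet and plug (left, 80 mm high). Origin on the bench under the board's middle, x to the far (lamp) end, y left. Rocker pivots: x -60, y +26 (white), -26 (red), z 68 mm.
- lamp_switch (a joint): White rocker, rad: -0.16 = far end down, lamp bypassed (start); +0.16 = near end fully down, lamp in circuit. V-shaped key 34 mm long, 22 mm wide, in a 2 mm high bezel. It moves stiffly (about 3 N on the raised end) and stays where it is left. The pressed half lies level, 71 mm above the bench; pushed on against its stop, the whole switch gives 0.2 mm per newton.
- lamp_switch_near_end (a point): Point on the top of the white rocker's near half (away from the lamp; the raised one at the start), 12 mm from the pivot: the spot to press straight down. About 75 mm above the bench at the start, 71 mm once pressed.
- mains_switch (a joint): Red mains rocker of the tester, rad: -0.16 = far end down, off (start); +0.16 = near end down, on. Same size, stiffness and travel as the white one.
- mains_switch_near_end (a point): Point on the top of the red rocker's near half (away from the lamp; the raised one at the start), 12 mm from the pivot: the spot to press straight down. About 75 mm above the bench at the start, 71 mm once pressed.
- bulb: Glass lamp of the tester, 60 mm wide, fragile; origin at its foot 58 mm above the bench; its top is 142 mm above the bench. On the tester's board at x +74, y -26 mm.
- amp: Opened stereo amplifier, loose on the bench, 2.4 kg, 293 deep x 372 wide x 92 mm. Origin on the bench under its middle; x points from front to back, y to its left. The black front, 92 mm high, lies at x = -125 mm; knobs stand up to 20 mm out of it at y = -125, -30, 5 and +40 mm; the white square power key is at its left end, y = +140 mm.
- amp_power (a joint): The amplifier's power key, m: 0 = out (start), 0.004 = fully in. It slides straight into the front with about 0.5 N of friction and stays where it is left.
- key_face (a point): Middle of the outer face of the power key (20 x 20 mm face, white, 45 mm above the bench, 12 mm out of the front plane at the start); its x axis points into the amplifier, the way to push. It can be pushed with the fingers pointing down in front of it.
- screwdriver_red: Red screwdriver, 196 mm long, 24 mm thick, lying in front of the amplifier; bystander. Origin under its middle, y along it.
- brown_capacitor: Brown capacitor, 25 mm wide, 36 mm tall, standing in front of the amplifier; bystander. Origin under its middle.
- solder_reel: Reel of solder, 62 mm wide, 55 mm tall, standing in front of the amplifier; bystander. Origin under its middle.

How it is judged:
On the way, in this order (a step that is already met when the one before it is completed fails the run):
1. the white rocker is over: lamp in circuit (value of joint lamp_switch above 0.12 rad), for 0.1 s.
2. the red mains rocker is on (value of joint each of mains_switch, lamp_switch above 0.12 rad), for 0.1 s.
3. the amplifier's power key is in (all of step 2 and value of joint amp_power above 0.003 m), for 0.1 s.
At the end, for the whole second after the job is handed in: Both rockers rest with their near ends down (joints above 0.12 rad), the power key is in (at least 3 of its 4 mm), and tester and amplifier stand at rest, level, within 20 mm of where they were (all of step 3 and distance of each of tester, amp from where it was at the start of the episode below 0.02 m and angle between each of tester, amp's own z axis and vertical below 0.05 rad and linear speed of each of tester, amp below 0.02 m/s); the robot touches nothing.
It fails at once if the mains goes on while the lamp is still bypassed, or the power key goes in before the mains is on ((value of joint mains_switch above 0 rad and value of joint lamp_switch below 0 rad) or (value of joint amp_power above 0.003 m and value of joint mains_switch below 0 rad)).
It fails at once if the tester or the amplifier is pressed harder than 30 N (contact force between the fingers and tester above 30 N or contact force between the fingers and amp above 30 N).
It fails at once if the glass lamp is touched (contact force between any of the fingers, the arm and bulb above 0.5 N).
It fails at once if the tester or the amplifier is shoved by 20 mm, lifted or tipped (distance of any of tester, amp from where it was at the start of the episode above 0.02 m or angle between any of tester, amp's own z axis and vertical above 0.08 rad or height (world z) of any of tester, amp above 0.008 m).
It fails at once if a bystander is disturbed (distance of any of screwdriver_red, brown_capacitor, solder_reel from where it was at the start of the episode above 0.02 m).
It also fails if it takes over 45 s, if anything falls off the work surface, if the arm or the gripper's body presses on something with over 40 N, if the wrist force passes 120 N, or if a joint passes its speed limit or range.

### The arm

A 6-joint arm with a two-finger parallel gripper is mounted at the origin on a cart in front of the work surface, level with it; the furniture and walls round the work are solid. World frame = base frame: x ahead of the robot, y to its left, z up, the work surface at z = 0. Lengths are in m, angles in rad, forces in N, time in s.
With the tool pointing down it reaches from about 0.15 to 0.775 m from the base axis. Payload 6.1 kg.
Tool frame: the origin (TCP) lies at the very end of the fingers, on their centre line; the grasp point (between the pads) lies 19 mm behind it (bot.pinch_z is the z of the grasp point in the tool frame, in m); z points along the fingers, y is the line along which they close (so a half turn about z gives the same grasp; the last joint's range is limited). The gripper opens to 85 mm and grips with 20 to 120 N. Pads are 22 mm wide; open, the fingers measure 114 mm over their backs; the gripper's body (76 mm by 85 mm) begins 54 mm behind the grasp point. The pads swing forward as they close: fully open they stand 13 mm farther back than shut.
Start: joints at [1.203, 0.126, -0.04, 1.405, 0, 1.571], TCP at [0.189, 0.49, 0.206] pointing down, gripper open.
Joint ranges: [-2.72, 2.72], [-0.95, 1.95], [-1.27, 1.35], [-1.78, 2.02], [-1.46, 1.47], [-3.14, 3.14]. Speed limits (rad/s): [2.39, 2.39, 3.01, 3.14, 3.14, 3.14].

### API

Orientations are given as a unit quaternion [x, y, z, w].
In Python, from workcell import telemetry, eyes, bot gives the robot as it stands.
- The arm moves only by the tool send_rows, never from a script. Its arguments are lists of equal length, an entry for each row: "xyz": the shift along the tool's x, y, z in units of 30 mm (1.0 is 30 mm), a list of three; "delta_rot": the turn, a rotation vector about the tool's x, y, z in units of 5 degrees (1.0 is 5 degrees), a list of three; "grip": the closure in counts, from 0 (fully open) to 255 (shut). In form: {"xyz": [[tx, ty, tz], ...], "delta_rot": [[rx, ry, rz], ...], "grip": [grip, ...]}. A call has exactly 10 rows; each row is the pose to reach, as a shift and turn from the pose commanded when the call began, along the tool's axes at that moment; what a row does not reach only later rows make up. A row lasts 1/10 s, in which the tool goes at most 50 mm and 8.59 degrees, less where a joint would pass 70% of its speed; a pose out of reach is approached as far as the arm can. A call with a gripper value outside its range is refused whole. The fingers move at their own pace and stop on an object; "newtons" is the grip in N (left out, the last holds). Time passes only in rows, so rows that repeat a pose let the fingers close, or fill a call up. It gives the time, the measured TCP pose, the force, the opening and the grip force at its end, in the units of the state.
- telemetry.get_obs(): the state, without advancing time (a new reading comes with each control period).
- eyes.read_camera(name): name is "side" or "top"; returns a dict with "image" (480x640x3 uint8, red, green, blue), "z_map" (480x640 float32, m along the optical axis (not along the pixel's ray), 0 where there is no reading), "vfov" (degrees; the focal length in pixels is half the picture's height over the tangent of half this angle, whatever the lens; pixels are square), "cx", "cy" (the principal point, pixels), "extrinsics" (4x4, takes a point from world to camera coordinates). Camera axes: x right, y up, looking along -z (the intrinsics and any distortion apply to the point x, -y, -z); pixel columns grow to the right and rows downward; lengths in m; the calibration is good to about 2 mm. A picture is of the moment at which its call begins.
- bot.finish_job(): hands the job in; it is judged then, once.
Trained networks look in the newest picture that a camera, given by its name, has taken for a name from the list of things; names that differ only in an ending like _2 or _b are one class to them, and where a whole thing is asked for, a point or a joint stands for the part that bears it (a point fixed in the world has none). Each returns a list of dicts, best first, with "confidence" (0 to 1); they miss things now and then, are a little off and sometimes report something else, mostly with a low value. They report only what shows in the picture. A call takes as long as a camera call.
- eyes.boxes_of(camera, name): "rect" ([left, top, right, bottom] in pixels, round what is visible of it).
The state is a dict: "time": time; "joint_pos": joint angles; "qd": joint speeds; "effort": joint torques, N m; "eef_pos": TCP position; "tcp_rot": TCP orientation; "ft_force": force on the tool from outside, world axes, zero at the start; "ft_torque": the same for the moment, N m; "grip_width": finger opening in m; "grasp_force": force on a finger pad.
Only numpy, scipy, OpenCV 4.12 (cv2) and the standard library are available. Lean on these libraries where they do the work, as an engineer would, in place of code of your own. Each camera call takes 0.05 s, during which the arm holds its last target. There are 200 camera calls.

## Working session

There is one attempt and no reset: what is moved stays moved. The work goes in short steps, Python scripts to look and compute and a tool call to move; the robot and the scene stay as the last step left them, time stands still between calls to the robot, and variables do not carry over. Pictures are saved under pics/ and viewed, at most 10 in all, crops included, and the job is handed in when it is done.

Besides the shell and the picture viewer there is one more tool, called after "Emit:" as name(argument=value, ...), one argument or row to a line, values as JSON. send_rows: Moves the arm, as the interface text tells. Its arguments: {"type":"object","properties":{"xyz":{"type":"array","items":{"type":"array","items":{"type":"number"}}},"delta_rot":{"type":"array","items":{"type":"array","items":{"type":"number"}}},"grip":{"type":"array","items":{"type":"number"}},"newtons":{"type":"number"}},"required":["xyz","delta_rot","grip"]}

```bash
mkdir -p pics; ls
cat > h.py <<'E'
import numpy as np, cv2
from workcell import telemetry, eyes, bot
def pt(c,u,v,win=0):
    f=240/np.tan(np.radians(c['vfov']/2)); z=c['z_map'][int(round(v)),int(round(u))]
    p=np.array([(u-c['cx'])/f*z,-(v-c['cy'])/f*z,-z,1]); return (np.linalg.inv(c['extrinsics'])@p)[:3]
def cloud(c):
    f=240/np.tan(np.radians(c['vfov']/2)); v,u=np.mgrid[:480,:640]; z=c['z_map']
    p=np.stack([(u-c['cx'])/f*z,-(v-c['cy'])/f*z,-z,np.ones_like(z)],-1); return (p@np.linalg.inv(c['extrinsics']).T)[...,:3]
def ray(c,u,v,h):
    f=240/np.tan(np.radians(c['vfov']/2)); T=np.linalg.inv(c['extrinsics']); o=T[:3,3]
    d=T[:3,:3]@np.array([(u-c['cx'])/f,-(v-c['cy'])/f,-1]); return o+d*(h-o[2])/d[2]
E
python3 - <<'E'
from h import *
for n in('top','side'):
    c=eyes.read_camera(n); cv2.imwrite(f'pics/{n}0.png',c['image'][...,::-1])
    print(n,c['vfov'],c['cx'],c['cy'],np.round(np.linalg.inv(c['extrinsics']),3).tolist(), {k:v for k,v in c.items() if k not in('image','z_map','extrinsics')})
    for o in['tester','lamp_switch','mains_switch','lamp_switch_near_end','mains_switch_near_end','bulb','amp','amp_power','key_face','screwdriver_red','brown_capacitor','solder_reel']:
        for b in eyes.boxes_of(n,o)[:2]:
            r=b['rect'];u,v=(r[0]+r[2])/2,(r[1]+r[3])/2
            print(o,round(b['confidence'],2),np.round(r,1),np.round(pt(c,u,v),3))
print(telemetry.get_obs())
E
```

```text
pics
top 48.901894004393554 322.2400573358597 239.06834031930296 [[0.024, 0.988, -0.155, 0.429], [-1.0, 0.022, -0.014, 0.097], [-0.011, 0.156, 0.988, 0.995], [0.0, 0.0, 0.0, 1.0]] {'vfov': 48.901894004393554, 'cx': 322.2400573358597, 'cy': 239.06834031930296}
tester 0.62 [329.5  82.1 465.1 306. ] [ 0.648 -0.016  0.115]
lamp_switch 0.62 [397.9 255.9 418.2 275.8] [ 0.53  -0.041  0.07 ]
mains_switch 0.56 [428.4 244.2 446.9 265.1] [ 0.551 -0.093  0.073]
lamp_switch_near_end 0.62 [399.4 256.  418.9 276. ] [ 0.53  -0.044  0.068]
mains_switch_near_end 0.63 [423.1 244.2 442.3 266.4] [ 0.55  -0.086  0.066]
mains_switch_near_end 0.29 [111.  133.9 362.6 370.8] [0.554 0.27  0.017]
bulb 0.97 [386.9 162.6 423.5 196.3] [ 0.668 -0.027  0.138]
amp 0.77 [111.9 135.3 360.  367.9] [0.556 0.273 0.014]
amp_power 0.4 [197.4 349.4 206.9 359.6] [0.368 0.314 0.06 ]
key_face 0.57 [198.  350.9 211.4 362.6] [0.364 0.311 0.054]
screwdriver_red 0.57 [274.5 324.4 334.8 409.9] [0.347 0.137 0.013]
brown_capacitor 0.76 [260.7 356.5 275.6 370.4] [0.354 0.202 0.034]
solder_reel 0.86 [341.9 303.6 378.4 341.8] [ 0.429  0.
[... 1050 characters left out ...]
oint_pos': array([ 1.20298988e+00,  1.25783532e-01, -3.96074834e-02,  1.40541446e+00,
        4.09116478e-06,  1.57081737e+00]), 'qd': array([ 1.89108489e-04,  3.15688152e-04,  1.93594135e-04, -8.20557988e-05,
       -2.64833586e-04,  9.81847310e-04]), 'effort': array([ 2.01218691e-04, -4.35714376e+01,  3.53091109e+01,  1.50111384e-03,
        6.83779740e-05, -9.01062094e-06]), 'eef_pos': array([0.18876291, 0.48986208, 0.20649974]), 'tcp_rot': array([ 1.82878706e-01,  9.83135484e-01, -4.12078297e-06, -2.84710466e-06]), 'ft_force': array([ 0.49367408, -0.22458512,  1.0473696 ]), 'ft_torque': array([-0.01963111,  0.00610723,  0.01404487]), 'grasp_force': 0.0, 'grip_width': 0.08522009669456473}
```

View pics/top0.png

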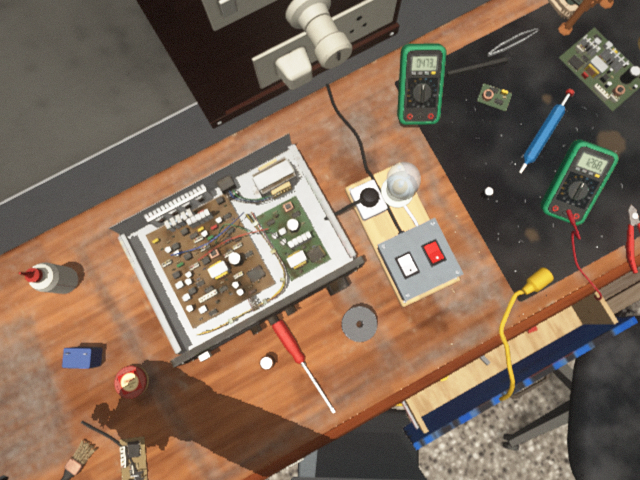

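View pics/side0.png

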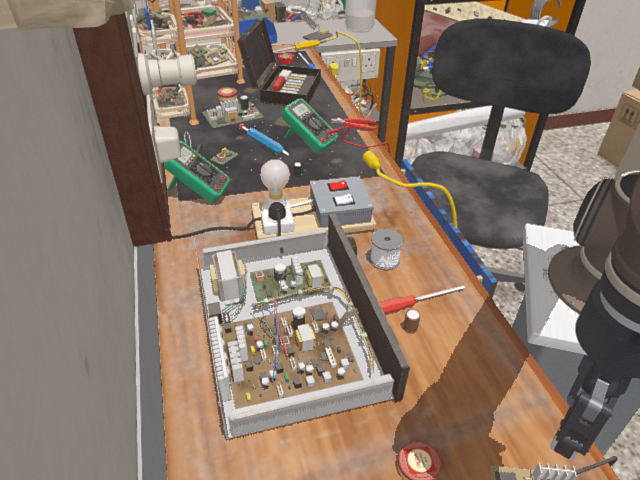

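Top view: white rocker at about (406,264), red at (433,252), near ends towards the lower-left. The amp key is at (203,356), and the tester's lamp end points to the upper-left, well away from the rockers. Next I'll measure the poses.

```bash
cat >> h.py <<'E'
def tester(c):
    P=cloud(c); im=c['image'].astype(int); R,G,B=im[...,0],im[...,1],im[...,2]
    reg=(abs(P[...,0]-.54)<.1)&(abs(P[...,1]+.065)<.1)&(P[...,2]>.055)&(P[...,2]<.085)
    r=np.argwhere(reg&(R>140)&(G<90)&(B<90)); w=np.argwhere(reg&(im.min(-1)>195)&(abs(P[...,1]+.04)<.04))
    out={}
    for n,q in(('red',r),('white',w)):
        rc=cv2.minAreaRect(q[:,::-1].astype(np.float32)); pts=np.array([ray(c,u,v,.071) for u,v in cv2.boxPoints(rc)])
        out[n]=(len(q),pts.mean(0),pts)
    pan=P[reg]; rc=cv2.minAreaRect(pan[:,:2].astype(np.float32))
    out['panel']=rc; return out
E
python3 - <<'E'
from h import *
np.set_printoptions(precision=4,suppress=True)
c=eyes.read_camera('top'); t=tester(c)
for k,v in t.items(): print(k,v)
d=t['white'][1]-t['red'][1]; print('y axis',np.degrees(np.arctan2(d[1],d[0])),np.linalg.norm(d))
P=cloud(c)
# amp front: top edge height 92
m=(P[...,2]>.086)&(P[...,2]<.098)&(P[...,0]<.56)&(P[...,1]>.03)&(P[...,1]<.45)
q=P[m]; print(len(q)); im=c['image']; dark=im[m].max(-1)<90; q=q[dark]; print(len(q),cv2.minAreaRect(q[:,:2].astype(np.float32)))
print(cv2.boxPoints(cv2.minAreaRect(q[:,:2].astype(np.float32))))
# key white
for u,v in((200,355),(203,356),(206,356),(205,358),(208,353),(203,359)): print(u,v,im[v,u],P[v,u])
big=cv2.resize(np.hstack([im[325:385,170:250],im[230:290,385:465]]),None,fx=5,fy=5,interpolation=cv2.INTER_CUBIC)
cv2.imwrite('pics/crop1.png',big[...,::-1])
E
```

```text
red (247, array([ 0.5559, -0.0859,  0.071 ]), array([[ 0.5658, -0.0677,  0.071 ],
       [ 0.577 , -0.0889,  0.071 ],
       [ 0.546 , -0.1041,  0.071 ],
       [ 0.5349, -0.0829,  0.071 ]]))
white (253, array([ 0.5393, -0.0397,  0.071 ]), array([[ 0.4772, -0.0224,  0.071 ],
       [ 0.6015, -0.0249,  0.071 ],
       [ 0.6014, -0.0572,  0.071 ],
       [ 0.4773, -0.0541,  0.071 ]]))
panel ((0.5409030318260193, -0.052215248346328735), (0.19873963296413422, 0.17327769100666046), 0.1948140561580658)
y axis 109.74366320076673 0.04913159622589049
1672
149 ((0.4399372637271881, 0.19658759236335754), (0.0076174805872142315, 0.3644990921020508), 29.088619232177734)
[[0.348  0.354 ]
 [0.5252 0.0355]
 [0.5319 0.0392]
 [0.3547 0.3577]]
200 355 [243 240 232] [0.3657 0.3233 0.0371]
203 356 [255 255 255] [0.3653 0.3137 0.0551]
206 356 [255 255 255] [0.3653 0.3088 0.0533]
205 358 [254 255 255] [0.362 0.31  0.055]
208 353 [246 244 239] [0.3705 0.3058 0.0525]
203 359 [255 255 255] [0.3601 0.3138 0.0531]
```

View pics/crop1.png

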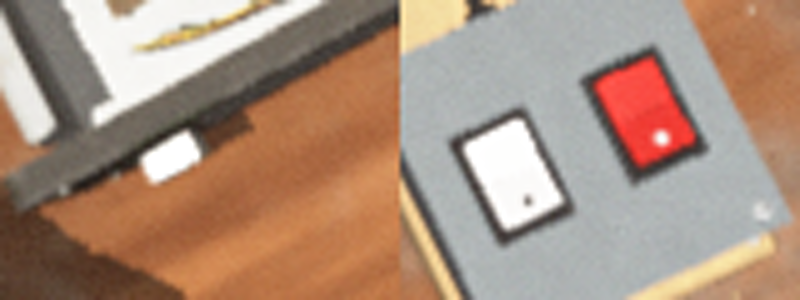

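The crop shows the near-end dots: white dot at about (410.2,269.8), red dot at (437.0,257.1). The key's white top is centred near (203.9,356.3). I'll work out the targets from these.

Run:
```python
from h import *
np.set_printoptions(precision=4,suppress=True)
c=eyes.read_camera('top')
w=ray(c,410.2,269.8,.075); r=ray(c,437.0,257.1,.075); print('dots',w,r)
d=(w-r); print('y ang',np.degrees(np.arctan2(d[1],d[0])),np.linalg.norm(d))
wc=ray(c,407.4,264.4,.071); print('white centre',wc, np.degrees(np.arctan2(*(wc-w)[1::-1])))
print('key top',ray(c,203.8,356.2,.055))
c=eyes.read_camera('side')
im=c['image'];big=np.hstack([cv2.resize(im[165:225,300:380],None,fx=5,fy=5,interpolation=cv2.INTER_CUBIC)])
b=eyes.boxes_of('side','lamp_switch_near_end');print(b[:1])
cv2.imwrite('pics/crop2.png',big[...,::-1])
```

```text
dots [ 0.5227 -0.0445  0.075 ] [ 0.5461 -0.0913  0.075 ]
y ang 116.54266538881099 0.05237304143342439
white centre [ 0.5325 -0.0402  0.071 ] 23.56779058726529
key top [0.365  0.3123 0.055 ]
[{'rect': [336.6, 193.5, 351.2, 205.0], 'confidence': 0.41}]
```

View pics/crop2.png

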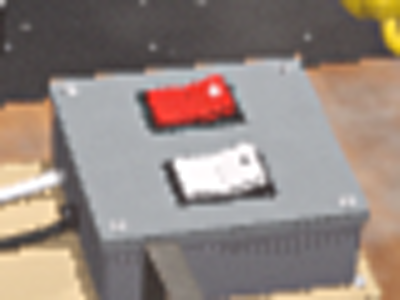

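Emit:
send_rows(
  xyz=[
    [0,0,-1],
    [0,0,-1],
    [0,0,-1],
    [0,0,-1],
    [0,0,-1],
    [0,0,-1],
    [0,0,-1],
    [0,0,-1],
    [0,0,-1],
    [0,0,-1],
  ],
  delta_rot=[
    [0,0,-1],
    [0,0,-2],
    [0,0,-3],
    [0,0,-4],
    [0,0,-4],
    [0,0,-4],
    [0,0,-4],
    [0,0,-4],
    [0,0,-4],
    [0,0,-4],
  ],
  grip=[255,255,255,255,255,255,255,255,255,255],
)

```text
time: 2.5
eef_pos: [0.1887, 0.4899, 0.2365]
tcp_rot: [0.01, 1.0, -0.0, -0.0]
ft_force: [-0.6, 1.1, -0.4]
grip_width: 0.0002
grasp_force: 0.0
```

```bash
python3 -c "
from h import *
o=telemetry.get_obs();print(o['joint_pos'],o['grip_width'],o['eef_pos'])"
```

```text
[ 1.20301710e+00  1.28196401e-01  2.86916954e-02  1.47131603e+00
 -8.77455782e-06  1.22204980e+00] 0.00015390010918855287 [0.18874856 0.48985313 0.23650608]
```

The second crop shows both near ends (dots) raised on the right side. Now moving towards the tester.

Emit:
send_rows(
  xyz=[
    [-0.6,-0.9,0],
    [-1.4,-2.1,0],
    [-2.2,-3.4,0],
    [-3.0,-4.6,0],
    [-3.8,-5.8,0],
    [-4.6,-7.0,0],
    [-5.4,-8.3,0],
    [-6.2,-9.5,0],
    [-7.0,-10.7,0],
    [-7.5,-11.5,0],
  ],
  delta_rot=[
    [0,0,-0.5],
    [0,0,-1],
    [0,0,-1.5],
    [0,0,-2],
    [0,0,-2.5],
    [0,0,-3],
    [0,0,-4],
    [0,0,-5],
    [0,0,-5.5],
    [0,0,-5.5],
  ],
  grip=[255,255,255,255,255,255,255,255,255,255],
)

```text
time: 3.5
eef_pos: [0.4083, 0.1385, 0.2366]
tcp_rot: [-0.228, 0.974, -0.0, 0.0]
ft_force: [0.2, 0.0, -0.5]
grip_width: -0.0
grasp_force: 0.0
```

```bash
cat >> h.py <<'E'
from scipy.spatial.transform import Rotation as Ro
def go(t,yaw=None):
    o=telemetry.get_obs(); R=Ro.from_quat(o['tcp_rot']).as_matrix()
    print('shift',np.round(R.T@(np.array(t)-o['eef_pos'])/.03,2),'yaw x',np.degrees(np.arctan2(R[1,0],R[0,0])),'pos',o['eef_pos'],'j',np.round(o['joint_pos'],2),'f',o['ft_force'])
E
python3 - <<'E'
from h import *
go([.5215,-.045,.13])
c=eyes.read_camera('side'); print('side dots',ray(c,348.2,196.6,.075),ray(c,342.6,183.0,.075))
E
```

```text
shift [-0.66 -7.15  3.56] yaw x -153.64087219577135 pos [0.40828578 0.13846426 0.23663711] j [ 0.33 -0.05 -0.16  1.46 -0.   -0.13] f [ 0.20555665  0.00421048 -0.53259673]
side dots [ 0.52459261 -0.04424928  0.075     ] [ 0.54651505 -0.08925154  0.075     ]
```

Emit:
send_rows(
  xyz=[
    [-0.1,-1,0],
    [-0.2,-2,0],
    [-0.3,-3,0],
    [-0.4,-4,0],
    [-0.5,-5,0.5],
    [-0.6,-6,1.5],
    [-0.7,-7.15,2.5],
    [-0.7,-7.15,3.5],
    [-0.7,-7.15,3.5],
    [-0.7,-7.15,3.5],
  ],
  delta_rot=[
    [0,0,0],
    [0,0,0],
    [0,0,0],
    [0,0,0],
    [0,0,0],
    [0,0,0],
    [0,0,0],
    [0,0,0],
    [0,0,0],
    [0,0,0],
  ],
  grip=[255,255,255,255,255,255,255,255,255,255],
)

```text
time: 4.55
eef_pos: [0.5211, -0.0418, 0.1318]
tcp_rot: [-0.229, 0.974, 0.0, -0.001]
ft_force: [-0.3, 0.2, 0.4]
grip_width: -0.0
grasp_force: 0.0
```

Run:
```python
from h import *
go([.5225,-.0448,.080])
ims=[eyes.read_camera(n)['image'] for n in('side','top')]
big=np.hstack([cv2.resize(i,None,fx=4,fy=4,interpolation=cv2.INTER_CUBIC) for i in(ims[0][110:230,290:390],ims[1][200:320,360:460])])
cv2.imwrite('pics/crop3.png',big[...,::-1])
```

```text
shift [ 0.   -0.11  1.73] yaw x -153.57564911380982 pos [ 0.52109896 -0.04180937  0.13183136] j [-0.08  0.13 -0.2   1.24  0.   -0.54] f [-0.27974039  0.16606498  0.36666261]
```

View pics/crop3.png

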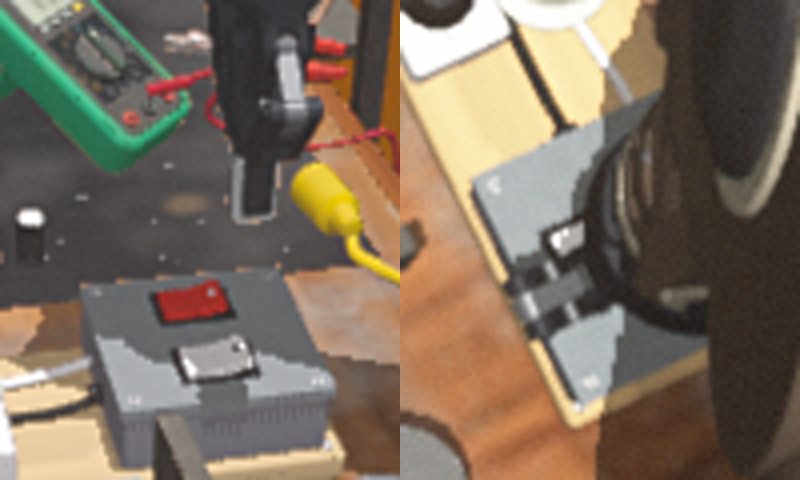

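The closed fingertip is over the white rocker's near half, and only the far half shows in the top view. Pressing now.

Emit:
send_rows(
  xyz=[
    [0,-0.05,0.6],
    [0,-0.1,1.2],
    [0,-0.1,1.7],
    [0,-0.1,1.75],
    [0,-0.1,1.8],
    [0,-0.1,1.85],
    [0,-0.1,1.9],
    [0,-0.1,1.95],
    [0,-0.1,2.0],
    [0,-0.1,2.0],
  ],
  delta_rot=[
    [0,0,0],
    [0,0,0],
    [0,0,0],
    [0,0,0],
    [0,0,0],
    [0,0,0],
    [0,0,0],
    [0,0,0],
    [0,0,0],
    [0,0,0],
  ],
  grip=[255,255,255,255,255,255,255,255,255,255],
)

```text
time: 5.65
eef_pos: [0.5228, -0.0447, 0.0713]
tcp_rot: [-0.229, 0.974, 0.0, -0.0]
ft_force: [-0.6, -0.8, -0.2]
grip_width: 0.0004
grasp_force: 0.0
```

```bash
python3 -c "
from h import *
go([.5225,-.0448,.0695])"
```

```text
shift [0.01 0.   0.06] yaw x -153.57836861874324 pos [ 0.52275348 -0.04474411  0.07134634] j [-0.09  0.16 -0.3   1.11 -0.   -0.55] f [-0.55796908 -0.80459201 -0.158856  ]
```

Emit:
send_rows(
  xyz=[
    [0,0,0.02],
    [0,0,0.04],
    [0,0,0.05],
    [0,0,0.06],
    [0,0,0.07],
    [0,0,0.08],
    [0,0,0.08],
    [0,0,0.08],
    [0,0,0.08],
    [0,0,0.08],
  ],
  delta_rot=[
    [0,0,0],
    [0,0,0],
    [0,0,0],
    [0,0,0],
    [0,0,0],
    [0,0,0],
    [0,0,0],
    [0,0,0],
    [0,0,0],
    [0,0,0],
  ],
  grip=[255,255,255,255,255,255,255,255,255,255],
)

```text
time: 6.65
eef_pos: [0.5229, -0.0447, 0.0691]
tcp_rot: [-0.229, 0.974, 0.0, 0.0]
ft_force: [0.7, 0.6, 0.2]
grip_width: -0.0001
grasp_force: 0.0
```

Emit:
send_rows(
  xyz=[
    [0,0,0.02],
    [0,0,0.03],
    [0,0,0.04],
    [0,0,0.05],
    [0,0,0.06],
    [0,0,0.06],
    [0,0,0.06],
    [0,0,0.06],
    [0,0,0.06],
    [0,0,0.06],
  ],
  delta_rot=[
    [0,0,0],
    [0,0,0],
    [0,0,0],
    [0,0,0],
    [0,0,0],
    [0,0,0],
    [0,0,0],
    [0,0,0],
    [0,0,0],
    [0,0,0],
  ],
  grip=[255,255,255,255,255,255,255,255,255,255],
)

```text
time: 7.65
eef_pos: [0.5229, -0.0447, 0.0673]
tcp_rot: [-0.229, 0.974, -0.0, 0.0]
ft_force: [-0.3, -0.0, -0.0]
grip_width: 0.0003
grasp_force: 0.0
```

Run:
```python
from h import *
go([.5225,-.0448,.080])
i=eyes.read_camera('side')['image']
cv2.imwrite('pics/crop4.png',cv2.resize(i[150:230,300:400],None,fx=7,fy=7,interpolation=cv2.INTER_CUBIC)[...,::-1])
```

```text
shift [ 0.01  0.   -0.42] yaw x -153.57423350405736 pos [ 0.52288559 -0.04471257  0.0673239 ] j [-0.09  0.16 -0.3   1.1  -0.   -0.55] f [-0.33463927 -0.03840444 -0.01621535]
```

View pics/crop4.png

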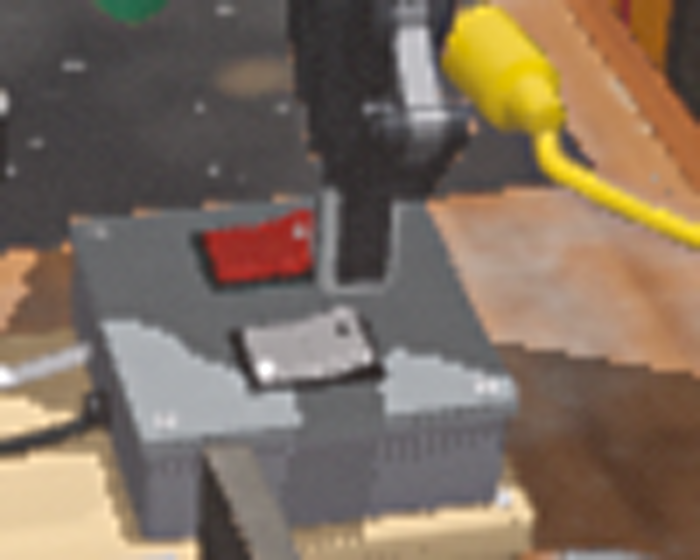

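The side view shows the fingertip still clear of the white rocker: its end is at about (355,285) in the crop, above and behind the key, which hasn't moved. I'll measure the tip from depth.

Run:
```python
from h import *
np.set_printoptions(precision=4,suppress=True)
c=eyes.read_camera('side'); P=cloud(c)
for cy,cx in((200,355),(240,355),(265,360),(275,360),(280,335),(260,330),(282,350),(292,355),(300,355)):
    v,u=150+cy/7,300+cx/7; print(cy,cx,P[int(round(v)),int(round(u))],c['image'][int(v),int(u)])
p=np.r_[telemetry.get_obs()['eef_pos'],1]; f=240/np.tan(np.radians(c['vfov']/2)); q=c['extrinsics']@p
u,v=c['cx']+f*q[0]/-q[2],c['cy']-f*q[1]/-q[2]; print('tcp px',u,v,'crop',(u-300)*7,(v-150)*7)
```

```text
200 355 [ 0.5162 -0.014   0.1396] [48 44 43]
240 355 [ 0.5187 -0.0326  0.1152] [57 54 53]
265 360 [ 0.5186 -0.0355  0.1036] [58 53 54]
275 360 [ 0.5176 -0.0305  0.1047] [64 60 63]
280 335 [ 0.5237 -0.0313  0.1005] [142 141 140]
260 330 [ 0.5268 -0.0352  0.1046] [126 125 128]
282 350 [ 0.5197 -0.0317  0.101 ] [92 90 93]
292 355 [ 0.5242 -0.0727  0.0673] [138 138 139]
300 355 [ 0.523  -0.0662  0.0694] [105 105 106]
tcp px 348.8474335910021 199.631754248216 crop 341.9320351370145 347.422279737512
```

Run:
```python
from h import *
np.set_printoptions(precision=4,suppress=True)
print(bot.pinch_z,[a for a in dir(bot) if a[0]!='_'])
for n in('side','top'):
    c=eyes.read_camera(n); P=cloud(c)
    m=(np.hypot(P[...,0]-.5229,P[...,1]+.0447)<.03)&(P[...,2]>.078)
    z=P[...,2][m]; k=np.argsort(z)[:12]; print(n,len(z)); print(np.c_[P[m][k],np.argwhere(m)[k]])
```

```text
-0.0187 ['PlanningError', 'finish_job', 'pinch_z']
side 642
[[  0.5227  -0.0426   0.078  196.     349.    ]
 [  0.5193  -0.0364   0.078  198.     350.    ]
 [  0.5281  -0.0479   0.0783 194.     347.    ]
 [  0.517   -0.0412   0.0927 191.     352.    ]
 [  0.5149  -0.0406   0.0935 191.     353.    ]
 [  0.5225  -0.0373   0.0942 191.     349.    ]
 [  0.5205  -0.0376   0.0944 191.     350.    ]
 [  0.5244  -0.0362   0.0946 191.     348.    ]
 [  0.5114  -0.0436   0.0946 190.     355.    ]
 [  0.5185  -0.0377   0.0947 191.     351.    ]
 [  0.5133  -0.0426   0.0949 190.     354.    ]
 [  0.5281  -0.034    0.0954 191.     346.    ]]
top 3957
[[  0.4977  -0.0291   0.1414 281.     407.    ]
 [  0.4992  -0.0304   0.1433 280.     408.    ]
 [  0.4991  -0.0287   0.1437 280.     407.    ]
 [  0.5001  -0.0292   0.1512 279.     408.    ]
 [  0.4998  -0.0272   0.1543 279.     407.    ]
 [  0.5519  -0.0461   0.5671 177.     503.    ]
 [  0.5518  -0.0517   0.5677 177.     510.    ]
 [  0.5525  -0.0442   0.5677 176.     501.    ]
 [  0.5518  -0.0524   0.5679 177.     511.    ]
 [  0.5525  -0.0458   0.568  176.     503.    ]
 [  0.5524  -0.0482   0.5684 176.     506.    ]
 [  0.5509  -0.0555   0.5684 178.     515.    ]]
```

Emit:
send_rows(
  xyz=[
    [0,0,0.05],
    [0,0,0.1],
    [0,0,0.15],
    [0,0,0.2],
    [0,0,0.2],
    [0,0,0.2],
    [0,0,0.2],
    [0,0,0.2],
    [0,0,0.2],
    [0,0,0.2],
  ],
  delta_rot=[
    [0,0,0],
    [0,0,0],
    [0,0,0],
    [0,0,0],
    [0,0,0],
    [0,0,0],
    [0,0,0],
    [0,0,0],
    [0,0,0],
    [0,0,0],
  ],
  grip=[255,255,255,255,255,255,255,255,255,255],
)

```text
time: 8.85
eef_pos: [0.5229, -0.0447, 0.0613]
tcp_rot: [-0.229, 0.974, -0.0, 0.0]
ft_force: [-0.5, -0.2, 0.8]
grip_width: 0.0
grasp_force: 0.0
```

Emit:
send_rows(
  xyz=[
    [0,0,0.05],
    [0,0,0.1],
    [0,0,0.15],
    [0,0,0.2],
    [0,0,0.2],
    [0,0,0.2],
    [0,0,0.2],
    [0,0,0.2],
    [0,0,0.2],
    [0,0,0.2],
  ],
  delta_rot=[
    [0,0,0],
    [0,0,0],
    [0,0,0],
    [0,0,0],
    [0,0,0],
    [0,0,0],
    [0,0,0],
    [0,0,0],
    [0,0,0],
    [0,0,0],
  ],
  grip=[255,255,255,255,255,255,255,255,255,255],
)

```text
time: 9.85
eef_pos: [0.5229, -0.0447, 0.0554]
tcp_rot: [-0.229, 0.974, -0.0, 0.0]
ft_force: [0.1, 0.5, -0.6]
grip_width: 0.0002
grasp_force: 0.0
```

```bash
cat >> h.py <<'E'
def tip():
    c=eyes.read_camera('side'); P=cloud(c); e=telemetry.get_obs()['eef_pos']
    m=(np.hypot(P[...,0]-e[0],P[...,1]-e[1])<.03)&(P[...,2]>.0785)
    z=np.sort(P[...,2][m]); print('eef z',e[2],'low z',z[::3][:12]); return c
E
python3 - <<'E'
from h import *
np.set_printoptions(precision=4,suppress=True)
i=tip()['image']
cv2.imwrite('pics/crop5.png',cv2.resize(i[150:230,300:400],None,fx=7,fy=7,interpolation=cv2.INTER_CUBIC)[...,::-1])
E
```

```text
eef z 0.05533805359756715 low z [0.0802 0.0824 0.0834 0.0844 0.0862 0.0875 0.0884 0.0888 0.0894 0.09
 0.0904 0.0914]
```

View pics/crop5.png

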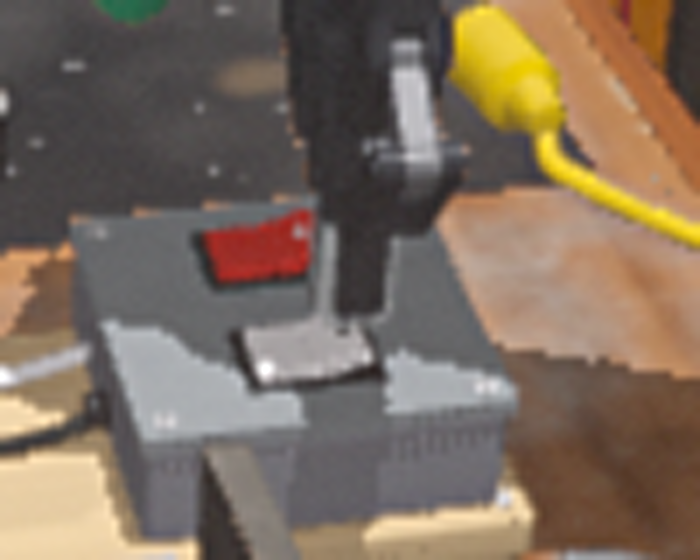

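The tip is now about 5 mm above the dot and well placed over the near half. The real tip sits about 25 mm above the reported TCP. Pressing.

Emit:
send_rows(
  xyz=[
    [0,0,0.08],
    [0,0,0.14],
    [0,0,0.18],
    [0,0,0.2],
    [0,0,0.22],
    [0,0,0.24],
    [0,0,0.26],
    [0,0,0.28],
    [0,0,0.28],
    [0,0,0.28],
  ],
  delta_rot=[
    [0,0,0],
    [0,0,0],
    [0,0,0],
    [0,0,0],
    [0,0,0],
    [0,0,0],
    [0,0,0],
    [0,0,0],
    [0,0,0],
    [0,0,0],
  ],
  grip=[255,255,255,255,255,255,255,255,255,255],
)

```text
time: 10.9
eef_pos: [0.523, -0.0447, 0.0469]
tcp_rot: [-0.229, 0.974, 0.0, 0.0]
ft_force: [-2.2, -0.3, 2.5]
grip_width: 0.0003
grasp_force: 1.2
```

Emit:
send_rows(
  xyz=[
    [0,0,0.02],
    [0,0,0.04],
    [0,0,0.05],
    [0,0,0.06],
    [0,0,0.07],
    [0,0,0.08],
    [0,0,0.08],
    [0,0,0.08],
    [0,0,0.08],
    [0,0,0.08],
  ],
  delta_rot=[
    [0,0,0],
    [0,0,0],
    [0,0,0],
    [0,0,0],
    [0,0,0],
    [0,0,0],
    [0,0,0],
    [0,0,0],
    [0,0,0],
    [0,0,0],
  ],
  grip=[255,255,255,255,255,255,255,255,255,255],
)

```text
time: 11.9
eef_pos: [0.5228, -0.0448, 0.0448]
tcp_rot: [-0.229, 0.974, -0.0, 0.0]
ft_force: [-4.0, -1.1, 6.2]
grip_width: 0.0001
grasp_force: 3.1
```

Emit:
send_rows(
  xyz=[
    [0,0,0.01],
    [0,0,0.02],
    [0,0,0.03],
    [0,0,0.04],
    [0,0,0.04],
    [0,0,0.04],
    [0,0,0.04],
    [0,0,0.04],
    [0,0,0.04],
    [0,0,0.04],
  ],
  delta_rot=[
    [0,0,0],
    [0,0,0],
    [0,0,0],
    [0,0,0],
    [0,0,0],
    [0,0,0],
    [0,0,0],
    [0,0,0],
    [0,0,0],
    [0,0,0],
  ],
  grip=[255,255,255,255,255,255,255,255,255,255],
)

```text
time: 12.9
eef_pos: [0.5229, -0.0448, 0.0441]
tcp_rot: [-0.229, 0.974, -0.0, 0.0]
ft_force: [-4.9, -1.5, 9.1]
grip_width: 0.0002
grasp_force: 4.8
```

The stop stiffness is evident (about 0.24 mm/N), so the white rocker is over. Lifting, shifting over the red one and checking.

Emit:
send_rows(
  xyz=[
    [0,0,-0.3],
    [0,0,-0.8],
    [0,-0.3,-0.8],
    [0,-0.8,-0.8],
    [0,-1.3,-0.8],
    [0,-1.7,-0.8],
    [0,-1.7,-0.8],
    [0,-1.7,-0.8],
    [0,-1.7,-0.6],
    [0,-1.7,-0.45],
  ],
  delta_rot=[
    [0,0,0],
    [0,0,0],
    [0,0,0],
    [0,0,0],
    [0,0,0],
    [0,0,0],
    [0,0,0],
    [0,0,0],
    [0,0,0],
    [0,0,0],
  ],
  grip=[255,255,255,255,255,255,255,255,255,255],
)

```text
time: 13.9
eef_pos: [0.5452, -0.09, 0.0562]
tcp_rot: [-0.229, 0.973, 0.0, -0.0]
ft_force: [-0.7, 0.7, 0.1]
grip_width: 0.0003
grasp_force: 0.0
```

Run:
```python
from h import *
np.set_printoptions(precision=4,suppress=True)
i=tip()['image']; go([.546,-.0905,.046])
cv2.imwrite('pics/crop6.png',cv2.resize(i[150:230,300:400],None,fx=7,fy=7,interpolation=cv2.INTER_CUBIC)[...,::-1])
```

```text
eef z 0.0554190538602651 low z [0.081  0.0829 0.0835 0.0852 0.0865 0.0878 0.0886 0.0895 0.0896 0.0903
 0.0914 0.092 ]
shift [-0.03 -0.04  0.31] yaw x -153.54178501840377 pos [ 0.5447 -0.0899  0.0554] j [-0.16  0.22 -0.26  1.09  0.   -0.63] f [-0.4712  0.3957 -0.954 ]
```

View pics/crop6.png

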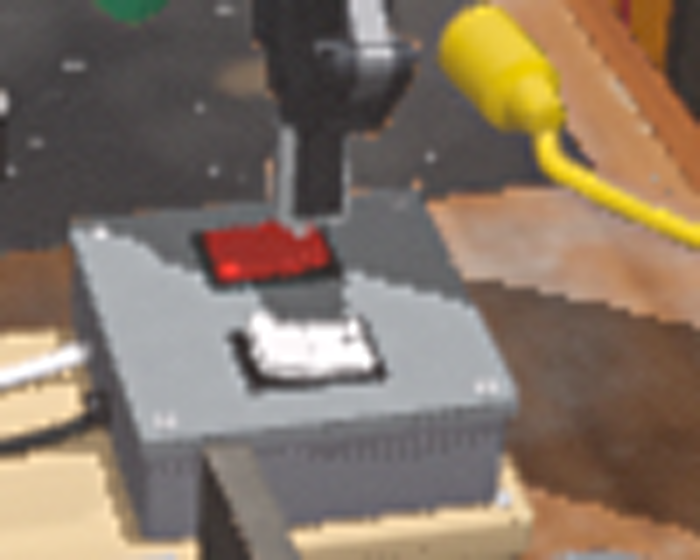

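The white rocker has flipped, with its far end raised. The tip is over the red rocker's near end at about (315,215), so I'll press it to the same depth.

Emit:
send_rows(
  xyz=[
    [0,0,0.1],
    [0,0,0.16],
    [0,0,0.2],
    [0,0,0.24],
    [0,0,0.28],
    [0,0,0.32],
    [0,0,0.35],
    [0,0,0.38],
    [0,0,0.38],
    [0,0,0.38],
  ],
  delta_rot=[
    [0,0,0],
    [0,0,0],
    [0,0,0],
    [0,0,0],
    [0,0,0],
    [0,0,0],
    [0,0,0],
    [0,0,0],
    [0,0,0],
    [0,0,0],
  ],
  grip=[255,255,255,255,255,255,255,255,255,255],
)

```text
time: 14.95
eef_pos: [0.5455, -0.0905, 0.0454]
tcp_rot: [-0.229, 0.974, -0.0, -0.0]
ft_force: [-4.1, -1.5, 3.6]
grip_width: 0.0001
grasp_force: 1.8
```

Emit:
send_rows(
  xyz=[
    [0,0,0.02],
    [0,0,0.04],
    [0,0,0.05],
    [0,0,0.06],
    [0,0,0.07],
    [0,0,0.08],
    [0,0,0.08],
    [0,0,0.08],
    [0,0,0.08],
    [0,0,0.08],
  ],
  delta_rot=[
    [0,0,0],
    [0,0,0],
    [0,0,0],
    [0,0,0],
    [0,0,0],
    [0,0,0],
    [0,0,0],
    [0,0,0],
    [0,0,0],
    [0,0,0],
  ],
  grip=[255,255,255,255,255,255,255,255,255,255],
)

```text
time: 15.95
eef_pos: [0.5456, -0.0905, 0.044]
tcp_rot: [-0.229, 0.974, -0.0, 0.0]
ft_force: [-6.0, -0.9, 10.4]
grip_width: -0.0002
grasp_force: 5.1
```

Red is on its stop too. Lifting and travelling to the key.

Emit:
send_rows(
  xyz=[
    [0,0,-0.6],
    [0,0,-1.8],
    [0,0,-3.2],
    [0,0.8,-4.4],
    [0.1,2.2,-4.8],
    [0.3,3.7,-4.8],
    [0.4,5.2,-4.8],
    [0.5,6.7,-4.8],
    [0.6,8.2,-4.8],
    [0.7,9.5,-4.8],
  ],
  delta_rot=[
    [0,0,0],
    [0,0,0],
    [0,0,0],
    [0,0,0],
    [0,0,0],
    [0,0,0],
    [0,0,0],
    [0,0,0],
    [0,0,0],
    [0,0,0],
  ],
  grip=[255,255,255,255,255,255,255,255,255,255],
)

```text
time: 16.95
eef_pos: [0.3991, 0.1576, 0.187]
tcp_rot: [-0.229, 0.973, 0.001, 0.001]
ft_force: [0.3, -0.1, -0.2]
grip_width: -0.0005
grasp_force: 0.0
```

Emit:
send_rows(
  xyz=[
    [0.1,1,0],
    [0.2,2,0],
    [0.3,3.2,0],
    [0.4,4.2,0],
    [0.4,5.0,0],
    [0.4,5.15,0.3],
    [0.4,5.15,0.6],
    [0.4,5.15,1.0],
    [0.4,5.15,1.0],
    [0.4,5.15,1.0],
  ],
  delta_rot=[
    [0,0,0],
    [0,0,-0.2],
    [0,0,-0.5],
    [0,0,-0.5],
    [0,0,-0.5],
    [0,0,-0.5],
    [0,0,-0.5],
    [0,0,-0.5],
    [0,0,-0.5],
    [0,0,-0.5],
  ],
  grip=[255,255,255,255,255,255,255,255,255,255],
)

```text
time: 17.95
eef_pos: [0.3205, 0.2876, 0.1564]
tcp_rot: [-0.249, 0.968, -0.0, -0.001]
ft_force: [0.9, 0.1, 0.2]
grip_width: 0.0003
grasp_force: 0.0
```

Run:
```python
from h import *
np.set_printoptions(precision=4,suppress=True)
go([.320,.288,.06])
o=telemetry.get_obs(); R=Ro.from_quat(o['tcp_rot']).as_matrix()
c=eyes.read_camera('side'); 
L=(cloud(c)-o['eef_pos'])@R
for h in range(-5,170,10):
    m=(abs(L[...,0])<.1)&(abs(L[...,1])<.07)&(-L[...,2]*1e3>=h)&(-L[...,2]*1e3<h+10)
    if m.sum(): q=L[m]; print(h,m.sum(),'toolx',np.percentile(q[:,0],[1,99]),'tooly',np.percentile(q[:,1],[1,99]))
top=eyes.read_camera('top')
i=np.hstack([cv2.resize(c['image'][200:450,330:500],(408,600)),cv2.resize(top['image'][280:430,150:248],(392,600))])
cv2.imwrite('pics/c7.png',i[...,::-1])
for n,e in(('white',0),('red',0)):
    pass
print(eyes.boxes_of('side','key_face')[:1])
```

```text
shift [0.01 0.02 3.21] yaw x -151.16101397158425 pos [0.3205 0.2876 0.1564] j [ 0.73 -0.05 -0.33  1.29 -0.    0.23] f [0.9176 0.0516 0.1774]
25 44 toolx [-0.0119  0.0064] tooly [-0.0105  0.013 ]
35 100 toolx [-0.0119  0.0071] tooly [-0.0051  0.0151]
45 104 toolx [-0.0116  0.0062] tooly [-0.0121  0.0151]
55 58 toolx [-0.0118 -0.0055] tooly [-0.0062  0.0151]
65 89 toolx [-0.0137  0.0062] tooly [-0.0256  0.0307]
75 229 toolx [-0.014   0.0087] tooly [-0.0353  0.0385]
85 227 toolx [-0.0173  0.0116] tooly [-0.0436  0.0475]
95 246 toolx [-0.018   0.0073] tooly [-0.0515  0.0553]
105 327 toolx [-0.0176  0.0108] tooly [-0.0562  0.0624]
115 426 toolx [-0.0199  0.0113] tooly [-0.0558  0.0622]
125 344 toolx [-0.0204  0.0057] tooly [-0.0155  0.0489]
135 186 toolx [-0.0119  0.0083] tooly [0.0117 0.043 ]
145 124 toolx [-0.0243  0.0091] tooly [0.0249 0.039 ]
155 383 toolx [-0.0378  0.0228] tooly [-0.0079  0.0387]
165 421 toolx [-0.0377  0.0252] tooly [-0.0108  0.0386]
[{'rect': [398.6, 310.9, 419.8, 332.2], 'confidence': 0.73}]
```

View pics/c7.png

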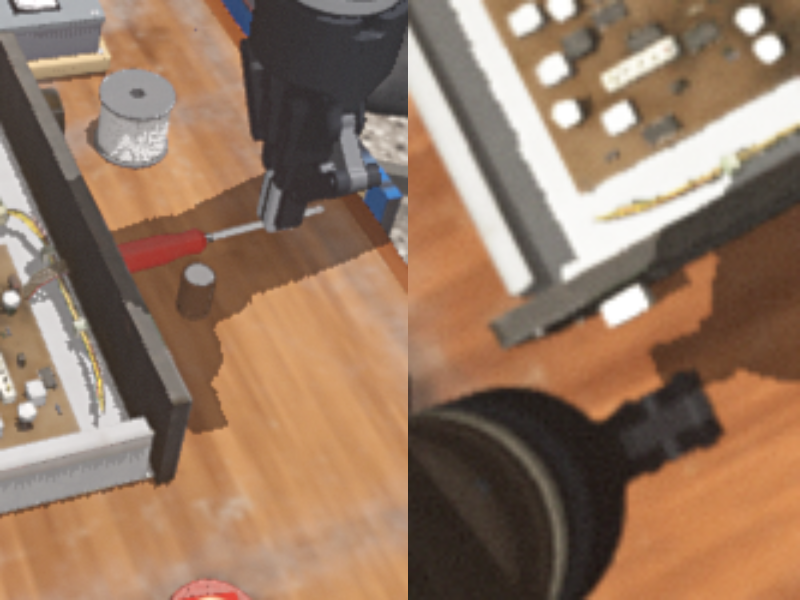

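The view shows the fingertip in front of the key, with the capacitor and screwdriver clear of it. The depth profile confirms the tip offset of about 25 mm and that the body stays high. Descending.

Emit:
send_rows(
  xyz=[
    [0,0,0.6],
    [0,0,1.4],
    [0,0,2.2],
    [0,0,3.0],
    [0,0,3.8],
    [0,0,4.4],
    [0,0,4.7],
    [-0.3,0,4.7],
    [-0.6,0,4.7],
    [-0.7,0,4.7],
  ],
  delta_rot=[
    [0,0,0],
    [0,0,0],
    [0,0,0],
    [0,0,0],
    [0,0,0],
    [0,0,0],
    [0,0,0],
    [0,0,0],
    [0,0,0],
    [0,0,0],
  ],
  grip=[255,255,255,255,255,255,255,255,255,255],
)

```text
time: 19.1
eef_pos: [0.3409, 0.3001, 0.0173]
tcp_rot: [-0.25, 0.968, 0.001, 0.001]
ft_force: [0.0, -0.3, 0.0]
grip_width: 0.0001
grasp_force: 0.0
```

Run:
```python
from h import *
np.set_printoptions(precision=4,suppress=True)
go([.3485,.3042,.0155])
o=telemetry.get_obs(); R=Ro.from_quat(o['tcp_rot']).as_matrix()
c=eyes.read_camera('top'); P=cloud(c); L=(P-o['eef_pos'])@R; im=c['image']
m=(P[...,2]>.045)&(P[...,2]<.062)&(im.min(-1)>200)&(abs(P[...,0]-.363)<.02)&(abs(P[...,1]-.312)<.02)
print('key px',m.sum(),'tool',np.percentile(L[m],[2,50,98],axis=0))
```

```text
shift [-0.29 -0.    0.06] yaw x -151.09289781514315 pos [0.3409 0.3001 0.0173] j [ 0.72  0.07 -0.53  0.97 -0.    0.22] f [ 0.0489 -0.2561  0.0454]Traceback (most recent call last):
  File "<stdin>", line 7, in <module>
    return _quantile_unchecked(
        a, q, axis, out, overwrite_input, method, keepdims, weights)
    return _ureduce(a,
                    func=_quantile_ureduce_func,
    ...<5 lines>...
                    overwrite_input=overwrite_input,
                    method=method)
    r = func(a, **kwargs)
    result = _quantile(arr,
                       quantiles=q,
    ...<2 lines>...
                       out=out,
                       weights=wgt)
    slices_having_nans = np.isnan(arr[-1, ...])
                                  ~~~^^^^^^^^^
IndexError: index -1 is out of bounds for axis 0 with size 0
```

Emit:
send_rows(
  xyz=[
    [-0.05,0,0],
    [-0.1,0,0],
    [-0.15,0,0],
    [-0.2,0,0],
    [-0.24,0,0],
    [-0.28,0,0],
    [-0.32,0,0],
    [-0.36,0,0],
    [-0.36,0,0],
    [-0.36,0,0],
  ],
  delta_rot=[
    [0,0,0],
    [0,0,0],
    [0,0,0],
    [0,0,0],
    [0,0,0],
    [0,0,0],
    [0,0,0],
    [0,0,0],
    [0,0,0],
    [0,0,0],
  ],
  grip=[255,255,255,255,255,255,255,255,255,255],
)

```text
time: 20.15
eef_pos: [0.3482, 0.3039, 0.016]
tcp_rot: [-0.25, 0.968, -0.0, -0.0]
ft_force: [-0.6, -0.7, -0.2]
grip_width: -0.0004
grasp_force: 0.0
```

Emit:
send_rows(
  xyz=[
    [-0.02,0,0],
    [-0.04,0,0],
    [-0.06,0,0],
    [-0.06,0,0],
    [-0.06,0,0],
    [-0.06,0,0],
    [-0.06,0,0],
    [-0.06,0,0],
    [-0.06,0,0],
    [-0.06,0,0],
  ],
  delta_rot=[
    [0,0,0],
    [0,0,0],
    [0,0,0],
    [0,0,0],
    [0,0,0],
    [0,0,0],
    [0,0,0],
    [0,0,0],
    [0,0,0],
    [0,0,0],
  ],
  grip=[255,255,255,255,255,255,255,255,255,255],
)

```text
time: 21.15
eef_pos: [0.3498, 0.3048, 0.016]
tcp_rot: [-0.25, 0.968, -0.0, 0.0]
ft_force: [0.1, -0.4, -0.3]
grip_width: 0.0001
grasp_force: 0.0
```

Emit:
send_rows(
  xyz=[
    [-0.02,0,0],
    [-0.04,0,0],
    [-0.06,0,0],
    [-0.06,0,0],
    [-0.06,0,0],
    [-0.06,0,0],
    [-0.06,0,0],
    [-0.06,0,0],
    [-0.06,0,0],
    [-0.06,0,0],
  ],
  delta_rot=[
    [0,0,0],
    [0,0,0],
    [0,0,0],
    [0,0,0],
    [0,0,0],
    [0,0,0],
    [0,0,0],
    [0,0,0],
    [0,0,0],
    [0,0,0],
  ],
  grip=[255,255,255,255,255,255,255,255,255,255],
)

```text
time: 22.15
eef_pos: [0.3514, 0.3056, 0.016]
tcp_rot: [-0.25, 0.968, -0.0, -0.0]
ft_force: [-0.8, -0.7, 0.4]
grip_width: 0.0001
grasp_force: 0.0
```

Emit:
send_rows(
  xyz=[
    [-0.02,0,0],
    [-0.04,0,0],
    [-0.06,0,0],
    [-0.06,0,0],
    [-0.06,0,0],
    [-0.06,0,0],
    [-0.06,0,0],
    [-0.06,0,0],
    [-0.06,0,0],
    [-0.06,0,0],
  ],
  delta_rot=[
    [0,0,0],
    [0,0,0],
    [0,0,0],
    [0,0,0],
    [0,0,0],
    [0,0,0],
    [0,0,0],
    [0,0,0],
    [0,0,0],
    [0,0,0],
  ],
  grip=[255,255,255,255,255,255,255,255,255,255],
)

```text
time: 23.15
eef_pos: [0.353, 0.3065, 0.016]
tcp_rot: [-0.25, 0.968, 0.0, 0.0]
ft_force: [0.0, 0.4, 0.8]
grip_width: 0.0
grasp_force: 0.0
```

Emit:
send_rows(
  xyz=[
    [-0.02,0,0],
    [-0.04,0,0],
    [-0.05,0,0],
    [-0.05,0,0],
    [-0.05,0,0],
    [-0.05,0,0],
    [-0.05,0,0],
    [-0.05,0,0],
    [-0.05,0,0],
    [-0.05,0,0],
  ],
  delta_rot=[
    [0,0,0],
    [0,0,0],
    [0,0,0],
    [0,0,0],
    [0,0,0],
    [0,0,0],
    [0,0,0],
    [0,0,0],
    [0,0,0],
    [0,0,0],
  ],
  grip=[255,255,255,255,255,255,255,255,255,255],
)

```text
time: 24.15
eef_pos: [0.3543, 0.3072, 0.016]
tcp_rot: [-0.25, 0.968, -0.0, 0.0]
ft_force: [0.0, -0.1, -0.6]
grip_width: 0.0
grasp_force: 0.0
```

Run:
```python
from h import *
np.set_printoptions(precision=4,suppress=True)
o=telemetry.get_obs(); R=Ro.from_quat(o['tcp_rot']).as_matrix()
print(o['eef_pos'],o['ft_force'])
for n in('top','side'):
    c=eyes.read_camera(n); P=cloud(c); im=c['image']
    L=(P-o['eef_pos'])@R
    m=(P[...,2]>.025)&(P[...,2]<.062)&(im.min(-1)>170)&(np.hypot(P[...,0]-.363,P[...,1]-.312)<.03)
    print(n,m.sum()); 
    if m.any(): print(np.percentile(L[m],[2,50,98],axis=0),np.argwhere(m).mean(0))
    for k in ('amp_power','key_face'): print(eyes.boxes_of(n,k)[:1])
```

```text
[0.3543 0.3072 0.016 ] [ 0.0318 -0.1085 -0.5617]
top 0
[]
[]
side 0
[]
[]
```

Emit:
send_rows(
  xyz=[
    [-0.02,0,0],
    [-0.04,0,0],
    [-0.06,0,0],
    [-0.06,0,0],
    [-0.06,0,0],
    [-0.06,0,0],
    [-0.06,0,0],
    [-0.06,0,0],
    [-0.06,0,0],
    [-0.06,0,0],
  ],
  delta_rot=[
    [0,0,0],
    [0,0,0],
    [0,0,0],
    [0,0,0],
    [0,0,0],
    [0,0,0],
    [0,0,0],
    [0,0,0],
    [0,0,0],
    [0,0,0],
  ],
  grip=[255,255,255,255,255,255,255,255,255,255],
)

```text
time: 25.45
eef_pos: [0.3551, 0.3077, 0.0159]
tcp_rot: [-0.25, 0.968, -0.0, -0.001]
ft_force: [-5.5, -2.1, 4.3]
grip_width: -0.0
grasp_force: 2.6
```

Force has risen to 6 N, far above the key's 0.5 N friction, so the key should be on its stop. Backing off to verify.

Emit:
send_rows(
  xyz=[
    [0.2,0,0],
    [0.6,0,0],
    [1.2,0,0],
    [1.6,0,-1],
    [1.6,0,-2],
    [1.6,0,-3.5],
    [1.6,0,-5],
    [1.6,0,-5.5],
    [1.6,0,-5.5],
    [1.6,0,-5.5],
  ],
  delta_rot=[
    [0,0,0],
    [0,0,0],
    [0,0,0],
    [0,0,0],
    [0,0,0],
    [0,0,0],
    [0,0,0],
    [0,0,0],
    [0,0,0],
    [0,0,0],
  ],
  grip=[255,255,255,255,255,255,255,255,255,255],
)

```text
time: 26.45
eef_pos: [0.3135, 0.2846, 0.1804]
tcp_rot: [-0.25, 0.968, 0.0, 0.0]
ft_force: [-0.5, -0.1, -0.7]
grip_width: -0.0002
grasp_force: 0.0
```

Run:
```python
from h import *
np.set_printoptions(precision=4,suppress=True)
a=cv2.imread('pics/top0.png')[...,::-1]; c=eyes.read_camera('top'); b=c['image']; s0=cv2.imread('pics/side0.png')[...,::-1]; s=eyes.read_camera('side')['image']
print(telemetry.get_obs()['eef_pos'],telemetry.get_obs()['ft_force'])
def key(im):
    m=np.zeros(im.shape[:2],bool); m[347:366,194:216]=im[347:366,194:216].min(-1)>190
    q=np.argwhere(m); return len(q),q.mean(0),cv2.minAreaRect(q.astype(np.float32))
for im in(a,b): print('key',key(im))
cr=lambda im,v,u:cv2.resize(im[v:v+40,u:u+50],(400,300),interpolation=cv2.INTER_CUBIC)
cv2.imwrite('pics/fin.png',np.vstack([np.hstack([cr(a,335,180),cr(b,335,180)]),np.hstack([cr(s0,170,315),cr(s,170,315)])])[...,::-1])
g=lambda i,r:np.float32(cv2.cvtColor(i[r],cv2.COLOR_RGB2GRAY))
print('amp shift px',cv2.phaseCorrelate(g(a,np.s_[200:320,150:260]),g(b,np.s_[200:320,150:260])))
```

```text
[0.3131 0.2842 0.1794] [ 0.8008 -0.2581  0.1248]
key (64, array([356.0312, 203.7812]), ((356.0000305175781, 203.50003051757812), (5.813776969909668, 10.733125686645508), 26.56505012512207))
key (52, array([354.6154, 203.0577]), ((354.6617736816406, 202.8970489501953), (4.801959991455078, 10.804409980773926), 30.963756561279297))
amp shift px ((-0.00083789438588866, -0.04216260975167074), 0.9671520105997722)
```

View pics/fin.png

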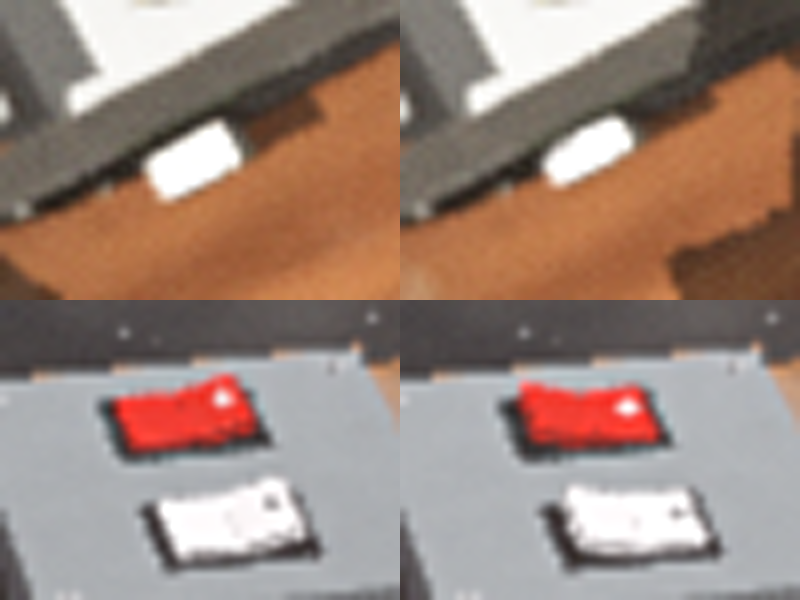

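Run:
```python
from h import *
a=cv2.imread('pics/top0.png')[...,::-1]; c=eyes.read_camera('top'); b=c['image']
f=240/np.tan(np.radians(c['vfov']/2)); th=np.radians(29.0); X=np.array([np.cos(th),np.sin(th),0]);Y=np.array([-X[1],X[0],0])
s=np.arange(-.02,.015,.00025); 
def prof(im):
    out=[]
    for t in np.arange(-.006,.0065,.002):
        p=np.array([.365,.3123,.055])+s[:,None]*X+t*Y
        q=np.c_[p,np.ones(len(p))]@c['extrinsics'].T
        u=c['cx']+f*q[:,0]/-q[:,2]; v=c['cy']-f*q[:,1]/-q[:,2]
        g=cv2.remap(im[...,2].copy(),u.astype(np.float32)[None],v.astype(np.float32)[None],cv2.INTER_LINEAR)[0].astype(float)
        i=np.argmax(g>160); out.append(s[i]*1e3)
    return np.array(out)
A,B=prof(a),prof(b); print(A,B,(B-A),(B-A).mean())
```

```text
[-5.   -5.25 -5.5  -5.5  -5.25 -5.25 -5.25] [-1.25 -1.5  -1.75 -1.5  -1.5  -1.5  -1.5 ] [3.75 3.75 3.75 4.   3.75 3.75 3.75] 3.785714285714289
```

The key's outer edge moved in 3.8 mm, the amplifier hasn't shifted, and both rockers are flipped. Handing in.

```bash
python3 -c "
from workcell import bot
print(bot.finish_job())"
```

```text
the job is handed in; nothing more can be done
None
```

I pressed the white rocker, then the red mains rocker, then the amplifier's power key (about 3.8 mm of its 4 mm), with no sign that the amplifier shifted, and handed the job in at about 27 s; no verdict came back.

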